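# Find the thermostat's hidden probe port by feel

### The arm

A 6-joint arm with a two-finger parallel gripper is mounted at the origin on a cart in front of the work surface, level with it; the furniture and walls round the work are solid. World frame = base frame: x ahead of the robot, y to its left, z up, the work surface at z = 0. Lengths are in mm, angles in rad, forces in N, time in s.
With the tool pointing down it reaches from about 425 to 925 mm from the base axis. Payload 12.5 kg.
Tool frame: the origin (TCP) lies at the very end of the fingers, on their centre line; the grasp point (between the pads) lies robot.hold_point_z behind it (robot.hold_point_z is the distance from the TCP to the grasp point, in mm); z points along the fingers, y is the line along which they close (so a half turn about z gives the same grasp; the last joint's range is limited). The gripper opens to 85 mm and grips with 20 to 120 N. Pads are 22 mm wide; open, the fingers measure 114 mm over their backs; the gripper's body (76 mm by 85 mm) begins 54 mm behind the grasp point. The pads swing forward as they close: fully open they stand 13 mm farther back than shut.
Start: joints at [-1.297, 0.491, 1.559, -0, 1.092, -0.106], TCP at [231.733, -580.47, 231.327] pointing down, gripper open.
Joint ranges: [-3.1, 3.1], [-0.84, 2.19], [0.05, 2.79], [-1.13, 4.28], [0.06, 2.93], [-2.69, 2.69]. Speed limits (rad/s): [2.22, 2.22, 2.79, 3.14, 3.14, 3.14].

### API

Orientations are given as a unit quaternion [w, x, y, z].
In Python, from cell import robot gives the robot as it stands. Calls block until the motion is done:
- robot.goto(position, orientation): joint-space move of the TCP to a pose.
- robot.line_to(position, ori=None, vel=150): straight line of the TCP; ori=None keeps the orientation; vel is the mean speed in mm/s.
- robot.goto_joints(angles): joint-space move.
- robot.command_gripper(opening, grip_force=None): finger opening in mm; grip_force is the grip in N (None keeps the last); returns when the fingers have stopped.
- robot.dwell(seconds).
- robot.solve_ik(position, orientation): joint angles nearest the present ones, or None.
- robot.sense(): the state.
- robot.capture(name): name is "scene" or "top"; returns the picture (420x560x3 uint8, red, green, blue); there is no depth.
- robot.camera_info(name): a dict with "fx", "fy", "cx", "cy" (pixels), "R" (3x3) and "t" (3): a world point X has camera coordinates R X + t. Camera axes: x right, y down, z forward; pixel columns grow to the right and rows downward; lengths in mm; the calibration is good to about 2 mm. A picture is of the moment at which its call begins. camera_info takes no time and is no camera call.
A pose or a line that the arm cannot do raises robot.PlanningError and nothing moves.
- robot.close_job(): hands the job in; it is judged then, once.
The state is a dict: "time_s": time; "joint_pos": joint angles; "joint_vel": joint speeds; "tau": joint torques, N m; "position": TCP position; "ee_rot": TCP orientation; "force": force on the tool from outside, world axes, zero at the start; "moment": the same for the moment, N m; "width": finger opening in mm; "grasp_force": force on a finger pad.
Only numpy, scipy, OpenCV 4.12 (cv2) and the standard library are available. Lean on these libraries where they do the work, as an engineer would, in place of code of your own. Each camera call takes 0.05 s, during which the arm holds its last target. There are 200 camera calls.

### The job

Take the cordless temperature probe out of its parking stand, set its tip down upright on the blank strip at either end of the slot in the block thermostat's sprung lid, and slide it lightly along the slot, without lifting it off, until it drops into the hidden shuttered port. Then let it down gently until its collar sits flat on the lid, and let go; do not press hard on the lid and leave the glassware and the pipette bulb where they are.

Things in the scene. Friction and masses are not known exactly. Their poses are not given: they have to be found in the camera images.
- stand: parking stand: a fixed grey block 60 x 60 x 50 tall; origin at the centre of its underside, z up. One blind round hole in the middle of its top, 15 wide and 44 deep, holds the probe upright.
- probe: cordless temperature probe, 0.14-0.2 kg. Origin at the centre of the tip's flat end; z runs up along it. Steel stem 12 in diameter up to 40 above the tip; round collar 30 across from 40 to 45; square plastic handle 22 x 22 (faces square to x and y) from 45 to 88. It starts upright in the stand, collar resting on the stand's top (tip 10 above the bench), turned up to 23 degrees from the stand.
- probe_tip (a point): centre of the flat end of the probe's stem (same point and axes as probe). The nose tapers: 8 across at the end, 12 across from 5 mm higher.
- bath: block thermostat: fixed white housing 120 (x) x 210 (y) x 78 tall, hollow inside; origin at the centre of its underside, z up. The control panel is on its -x side.
- cover: the thermostat's lid, 104 (x) x 194 (y), its top 82 above the bench; axes as the housing, centred on it. Origin: middle of the slot, on the top face of the black strip that forms the slot's floor (78 above the bench). Slot 18 wide (x -9 to 9), 104 long (y -52 to 52), rims 4 above the strip. Forces over 20 N from the probe damage the lid.
- slot_mid (a point): middle of the slot, on the strip (lid's origin). The lid and strip float on springs: they start to sink at about 2 N of pressure and give 1 mm per newton, to a firm stop after 6 mm (8 N). They rise again when the pressure goes. The strip does not move sideways.
- slot_left (a point): point on the strip 40 along +y from the slot's middle. From 34 to 46 the strip is always blank: a place to set the tip down. Do not carry the tip less than 25 above the strip between the ends except in contact.
- slot_right (a point): the same at the other end, 40 along -y. Somewhere on the slot's centre line, y between -22 and 22 and not measured, is the round port, 15 wide, 1 mm chamfer, closed by a sprung black shutter half a mm below the black strip, so it cannot be seen. The shutter yields to under 1 N, so the probe sinks by its own weight; free depth over 45. With the collar on the lid the tip is 36 below the strip.
- beaker: 100 ml glass beaker, 56 across, 69 tall, loose; origin under its centre. Leave alone.
- vial_a: screw-cap sample vial with a white cap, 24 across, 52 tall, loose; origin under its centre. Leave alone.
- vial_b: screw-cap sample vial with a black cap, 24 across, 52 tall, loose; origin under its centre. Leave alone.
- bulb: red rubber pipette bulb, 57 x 75 x 80 tall, loose; origin under its centre. Leave alone.
Not all that is in view belongs to the job. What is shaped like the stand but purple is not meant.

How it is judged:
By the outcome, as a careful person would: the job done as asked, in the order asked, and still so for the second after the job is handed in, with the robot touching nothing.
It also fails if it takes over 58 s, if anything falls off the work surface, if the arm or the gripper's body presses on something with over 40 N, if the wrist force passes 120 N, or if a joint passes its speed limit or range.

## Working session

There is one attempt and no reset: what is moved stays moved. The work goes in short steps, each a Python script; the robot and the scene stay as the last script left them, time stands still between calls to the robot, and variables do not carry over. Pictures are saved under pics/ and viewed, at most 10 in all, crops included, and the job is handed in when it is done.

```bash
ls; mkdir -p pics
python3 - <<'E'
from cell import robot
import cv2,numpy as np
for n in("scene","top"):
    im=robot.capture(n); cv2.imwrite(f"pics/{n}0.png",im[:,:,::-1]); c=robot.camera_info(n); print(n,c)
s=robot.sense();print(robot.hold_point_z,s)
E
```

```text
pics
scene {'fx': 544.6452824631558, 'fy': 544.6452824631558, 'cx': 274.57116818889557, 'cy': 205.68649200791234, 'R': array([[-0.49344255, -0.86972143,  0.00995384],
       [-0.50201312,  0.27543786, -0.81982731],
       [ 0.71027971, -0.40953464, -0.57252433]]), 't': array([ 329.21692117,  327.42228755, 1009.24723831])}
top {'fx': 510.10374658991526, 'fy': 510.10374658991526, 'cx': 271.3896767418938, 'cy': 208.5645395502816, 'R': array([[-0.01729123, -0.99975305,  0.01395929],
       [-0.98975759,  0.01513629, -0.14195353],
       [ 0.14170719, -0.01627086, -0.98977489]]), 't': array([  38.54434684,  573.34545265, 1271.5200899 ])}
18.700000000000003 {'time_s': 0.1, 'joint_pos': array([-1.29658319e+00,  4.91485686e-01,  1.55937624e+00,  3.86393806e-05,
        1.09169051e+00, -1.05585653e-01]), 'joint_vel': array([-0.0001856 , -0.00243074, -0.00141024,  0.00072213,  0.0003207 ,
       -0.00139629]), 'tau': array([ 3.84211904e-03, -6.19444227e+01, -2.62024140e+01, -8.07488254e-05,
        2.91623612e-03,  7.37972243e-06]), 'position': array([ 231.69449852, -580.26354608,  230.79884618]), 'ee_rot': array([-4.79629474e-04,  9.82024799e-01,  1.88751325e-01, -2.33341891e-05]), 'force': array([ 0.21379557,  0.00180239, -0.22290271]), 'moment': array([ 0.02568911, -0.00685251,  0.02853613]), 'grasp_force': 0.0, 'width': 85.3144940367608}
```

View pics/scene0.png

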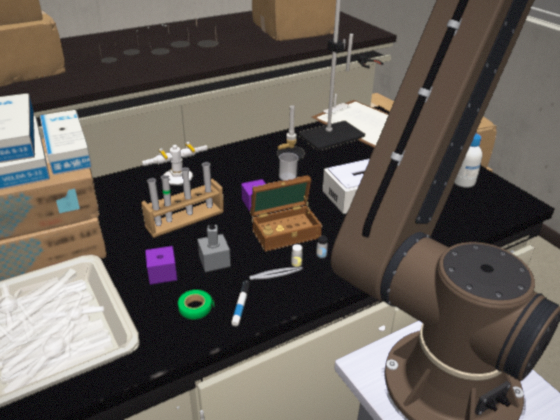

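View pics/top0.png

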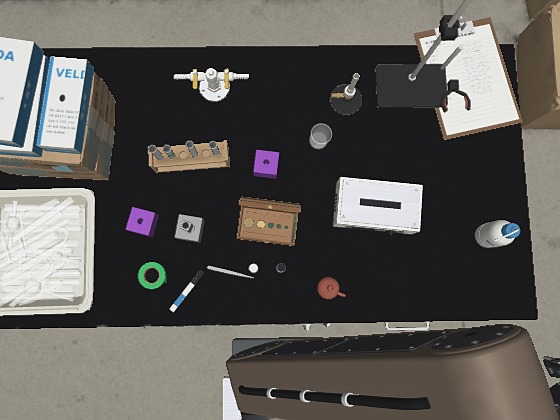

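Candidates for the stand: grey block holding the probe at scene (213,250) / top (189,228). The purple blocks at top (141,222) and (266,163) are decoys. I choose the grey one with the handle standing in it. The bath is at top (378,205) with its slot at (380,203). Next I check a close crop and measure.

```bash
cat > h.py <<'E'
import numpy as np, cv2
from cell import robot
def ray(n,p,z):
    c=robot.camera_info(n);R=c["R"];o=-R.T@c["t"]
    d=R.T@np.array([(p[0]-c["cx"])/c["fx"],(p[1]-c["cy"])/c["fy"],1]);return o+d*(z-o[2])/d[2]
def proj(n,X):
    c=robot.camera_info(n);q=c["R"]@np.array(X)+c["t"];return np.array([q[0]/q[2]*c["fx"]+c["cx"],q[1]/q[2]*c["fy"]+c["cy"]])
def rect(n,m,z):
    "largest blob of mask -> world outline at height z -> min rect"
    cs,_=cv2.findContours(m.astype(np.uint8),cv2.RETR_EXTERNAL,cv2.CHAIN_APPROX_NONE)
    c=max(cs,key=cv2.contourArea)[:,0]
    return cv2.minAreaRect(np.array([ray(n,p,z)[:2] for p in c],np.float32))
E
python3 - <<'E'
from h import *
t=cv2.imread("pics/top0.png");s=cv2.imread("pics/scene0.png")
a=cv2.resize(t[205:250,165:215],None,fx=8,fy=8,interpolation=cv2.INTER_CUBIC)
b=cv2.resize(s[220:275,190:240],None,fx=8,fy=8,interpolation=cv2.INTER_CUBIC)
o=np.zeros((440,800,3),np.uint8);o[:360,:400]=a;o[:,400:]=b
cv2.imwrite("pics/c1.png",o)
g=cv2.cvtColor(t,cv2.COLOR_BGR2GRAY)
m=np.zeros(g.shape,bool);m[170:245,320:435]=g[170:245,320:435]>205
print("lid",rect("top",m,80))
m=np.zeros(g.shape,bool);m[193:214,352:410]=g[193:214,352:410]<110
print("slot",rect("top",m,80))
m=np.zeros(g.shape,bool);m[205:250,168:212]=g[205:250,168:212]>100
print("stand",rect("top",m,50))
E
```

```text
lid ((576.53662109375, -241.47222900390625), (208.22088623046875, 118.1360092163086), 83.35359954833984)
slot ((577.4312744140625, -242.51495361328125), (101.5791244506836, 16.700603485107422), 83.35420227050781)
stand ((527.554931640625, 241.15184020996094), (60.01321792602539, 60.495933532714844), 79.5865478515625)
```

View pics/c1.png

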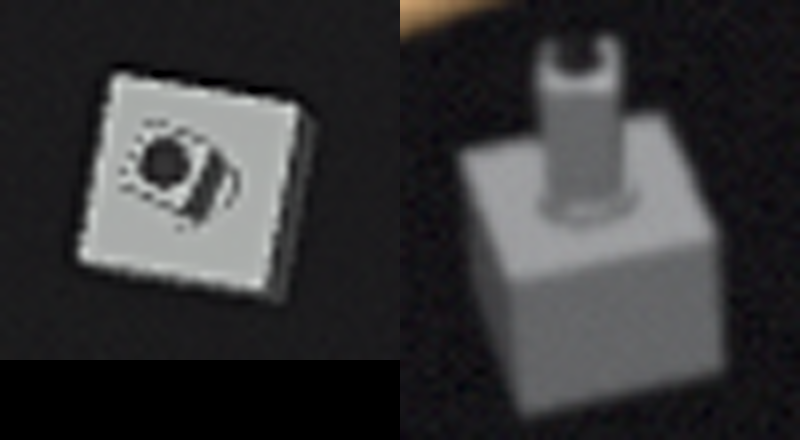

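The crop shows the probe handle standing in the grey stand, so the choice is right. The dark dot on the handle top is at top (185.1,224.8), and the handle yaw is about -20°.

```bash
cat >> h.py <<'E'
def q(theta): # tool down, closing line at world angle theta (deg)
    a=np.radians(theta+90)/2; return [0,np.cos(a),np.sin(a),0]
def f(n=5):
    F=[]
    for _ in range(n): F.append(robot.sense()["force"]); robot.dwell(.02)
    return np.mean(F,0)
E
python3 - <<'E'
from h import *
p=ray("top",(185.1,224.8),98);print("probe top",p)
# scene: dark dot / top centre in crop (577,58) -> pixel
ps=((577-400+.5)/8-.5+190,(58+.5)/8-.5+220);print("scene ray",ray("scene",ps,98),"stand proj",proj("scene",[527.5,241,98]),ps)
for th in(70,-110,-20,160):
    r=robot.solve_ik([527,241,60],q(th));print(th,None if r is None else r.round(2))
for th in(83,-97,-7,173):
    r=robot.solve_ik([577,-242,130],q(th));print(th,None if r is None else r.round(2))
E
```

```text
probe top [528.86398896 241.52348288  98.        ]
scene ray [530.03566791 242.27203274  98.        ] stand proj [212.66667283 227.24331261] (211.6875, 226.8125)
70 [ 0.31  0.65  1.82 -0.    0.67 -0.91]
-110 [ 0.31  0.65  1.82 -0.    0.67  2.23]
-20 [ 0.31  0.65  1.82 -0.    0.67  0.66]
160 [ 0.31  0.65  1.82 -0.    0.67 -2.48]
83 [-0.5   0.6   1.66 -0.    0.88 -1.95]
-97 [-0.5   0.6   1.66 -0.    0.88  1.19]
-7 [-0.5   0.6   1.66 -0.    0.88 -0.38]
173 None
```

Run:
```python
from h import *
T=lambda:round(robot.sense()["time_s"],2)
P=np.array([529.,241.5,0])
robot.goto(P+[0,0,160],q(-20));print(T())
robot.command_gripper(60)
robot.line_to(P+[0,0,60],vel=120);print(T(),f())
robot.command_gripper(10,grip_force=50)
s=robot.sense();print(T(),s["width"],s["grasp_force"],f(),s["moment"],s["position"])
cv2.imwrite("pics/grasp.png",np.hstack([cv2.resize(robot.capture(n)[r:r+140,c:c+140,::-1],(400,400)) for n,r,c in(("scene",150,150),("top",150,120))]))
```

```text
3.17
4.53 [ 0.21061308 -0.14453055 -0.06934285]
5.04 21.823804363741257 48.900875285617076 [-1.65414882 -0.97061227  5.62548817] [-0.05511733  0.1678691   0.03971081] [529.14752225 241.54054802  60.50787448]
```

View pics/grasp.png

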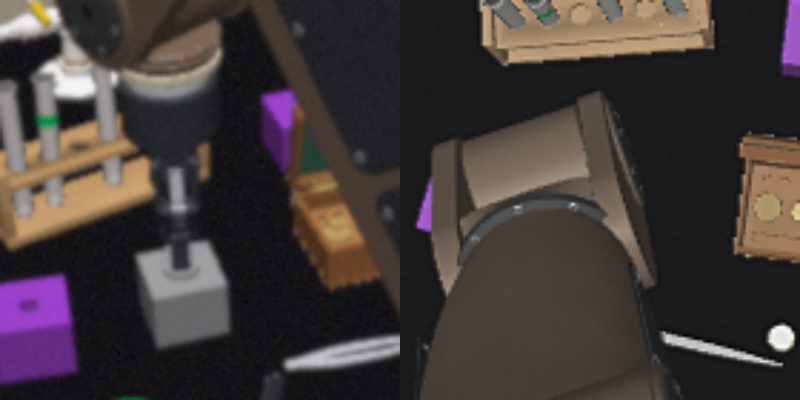

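Both views show the fingers flush on the handle (width 21.8), with the stem still in the stand. Next I lift and carry it to the left end of the slot.

```bash
cat >> h.py <<'E'
Y=np.radians(-6.65); U=np.array([-np.sin(Y),np.cos(Y),0]); V=np.array([np.cos(Y),np.sin(Y),0]) # slot y, slot x
C=np.array([577.,-242.,0]); Q=q(-6.65); OFF=50.5
def at(y,x,tip): return C+U*y+V*x+[0,0,tip+OFF]   # tip height over bench
E
python3 - <<'E'
from h import *
T=lambda:round(robot.sense()["time_s"],2)
robot.line_to([529,241.5,200],vel=150);print(T(),f(),robot.sense()["width"])
robot.goto(at(40,0,150),Q);print(T())
robot.line_to(at(40,0,108),vel=100);robot.dwell(.3);print(T(),f(10),robot.sense()["position"],at(40,0,108))
cv2.imwrite("pics/over.png",np.hstack([cv2.resize(robot.capture(n)[r:r+140,c:c+140,::-1],(400,400)) for n,r,c in(("scene",90,290),("top",130,310))]))
E
```

```text
6.31 [ 0.07662609 -0.05033829 -1.72984549] 21.81538389283888
8.03
8.9 [ 0.10624233 -0.1235684  -1.83956107] [ 581.6667754  -202.29137879  158.66853893] [ 581.63215952 -202.26911657  158.5       ]
```

View pics/over.png

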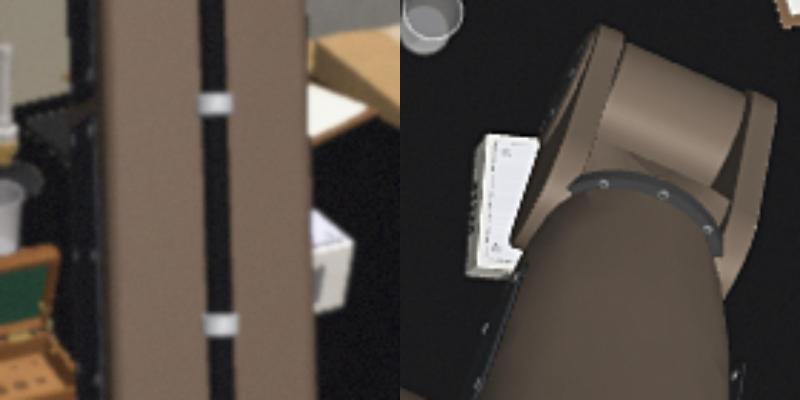

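The arm hides the lid in both views; only the lid's left part shows, at crop (500,200). I will go on by touch: lower it into the slot and feel both side walls.

Run:
```python
from h import *
T=lambda:round(robot.sense()["time_s"],2)
F0=f(10)
robot.line_to(at(40,0,84.5),vel=60);robot.dwell(.1)
ok=True
for z in(83.5,82.5,81.5,80.5,80):
    robot.line_to(at(40,0,z),vel=20);d=f(3)-F0;print(z,d.round(2))
    if d[2]>.8: ok=False;break
if ok:
    for sg in(1,-1):
        for k in np.arange(.8,6.5,.8):
            robot.line_to(at(40,sg*k,80),vel=20);d=(f(3)-F0)
            if abs(d@V)>1: break
        print("wall",sg,k,(d@V).round(2),d.round(2),((robot.sense()["position"]-C)@V).round(2))
        robot.line_to(at(40,0,80),vel=25)
print(T())
```

```text
83.5 [-0.23 -0.42 -0.29]
82.5 [ 0.16 -0.13  0.67]
81.5 [-0.29  0.15  0.  ]
80.5 [0.03 0.06 0.36]
80 [ 0.6  -0.12  0.68]
wall 1 6.4 -1.18 [-1.2  -0.16  0.68] 6.24
wall -1 4.0 1.13 [ 1.15  0.17 -0.53] -3.96
16.09
```

Run:
```python
from h import *
T=lambda:round(robot.sense()["time_s"],2)
x0=1.1;robot.line_to(at(40,x0,80.2),vel=20);robot.dwell(.1);F0=f(8);print("F0",F0.round(2))
F0[2]=min(F0[2],-1.7)
z=80.2
while z>75:
    z-=.5;robot.line_to(at(40,x0,z),vel=15);d=f(4)-F0;print(round(z,1),d.round(2))
    if d[2]>2.6: break
zc=z;y=40
while y>-30:
    y-=2;robot.line_to(at(y,x0,z),vel=25);d=f(3)-F0
    print(y,round(z,1),"V %.2f U %.2f Z %.2f"%(d@V,d@U,d[2]))
    if d[2]<1.3 or abs(d@U)>4:
        d=f(6)-F0;print(" recheck",d.round(2))
        if d[2]<1.3 or abs(d@U)>4: break
    if d[2]<2.3 and z>zc-1: z-=.2
    elif d[2]>4: z+=.2
print(T(),robot.sense()["position"])
```

```text
F0 [-0.09  0.07 -2.22]
79.7 [0.4  0.41 0.03]
79.2 [ 0.11 -0.46  0.2 ]
78.7 [0.3  0.16 0.98]
78.2 [ 0.12 -0.37  0.21]
77.7 [-0.18 -0.01  2.08]
77.2 [ 0.21 -0.24  2.85]
38 77.2 V -0.05 U 1.19 Z 3.25
36 77.2 V -0.16 U 1.07 Z 2.56
34 77.2 V -0.19 U 0.93 Z 2.97
32 77.2 V -0.51 U 0.34 Z 2.96
30 77.2 V -0.01 U 0.94 Z 2.53
28 77.2 V -0.23 U 0.79 Z 3.05
26 77.2 V 0.37 U 1.15 Z 3.15
24 77.2 V -0.45 U 0.60 Z 3.32
22 77.2 V 0.21 U 0.82 Z 2.57
20 77.2 V -0.21 U 0.94 Z 2.95
18 77.2 V -0.03 U 1.02 Z 3.41
16 77.2 V -0.17 U 0.60 Z 2.44
14 77.2 V -0.20 U 0.22 Z 3.17
12 77.2 V -0.19 U 1.02 Z 2.65
10 77.2 V -0.44 U 0.75 Z 3.46
8 77.2 V 0.49 U 0.56 Z 3.05
6 77.2 V -0.13 U 1.04 Z 3.18
4 77.2 V 0.10 U -0.30 Z 2.90
2 77.2 V -0.38 U 0.78 Z 3.07
0 77.2 V 0.14 U 0.52 Z 2.64
-2 77.2 V 0.07 U 0.65 Z 2.79
-4 77.2 V -0.16 U 0.06 Z 1.63
-6 77.0 V -0.23 U -0.53 Z 0.74
 recheck [ 0.01 -0.1   0.63]
25.48 [ 577.39647241 -248.11471778  127.49047655]
```

The probe dropped in at slot y of about -5, so the port centre is near -8.5. I will centre on that and lower it with lateral compliance.

Run:
```python
from h import *
T=lambda:round(robot.sense()["time_s"],2)
F0=np.array([0,0,-1.9]);x,y,z=1.1,-8.,77.
robot.line_to(at(y,x,z),vel=20);d=f(4)-F0;print(d.round(2))
while z>66:
    z-=.8;robot.line_to(at(y,x,z),vel=20);d=f(4)-F0;a,b=d@V,d@U
    print(round(z,1),"x %.1f y %.1f V %.2f U %.2f Z %.2f"%(x,y,a,b,d[2]))
    if d[2]>5: z+=1;robot.line_to(at(y,x,z),vel=20);print("stop");break
    if abs(a)>.8: x+=np.clip(.35*a,-.7,.7)
    if abs(b)>.8: y+=np.clip(.35*b,-.7,.7)
print(T(),x,y,z)
```

```text
[-0.34  0.15  0.38]
76.2 x 1.1 y -8.0 V -0.01 U -0.14 Z 0.38
75.4 x 1.1 y -8.0 V 0.24 U 0.09 Z 0.01
74.6 x 1.1 y -8.0 V -0.03 U 0.27 Z -0.11
73.8 x 1.1 y -8.0 V -0.22 U -0.48 Z 0.01
73.0 x 1.1 y -8.0 V -0.53 U 0.20 Z 0.22
72.2 x 1.1 y -8.0 V -0.24 U -0.09 Z 0.56
71.4 x 1.1 y -8.0 V -0.24 U -0.52 Z 0.33
70.6 x 1.1 y -8.0 V 0.35 U -0.02 Z 0.38
69.8 x 1.1 y -8.0 V 0.10 U -0.30 Z 0.28
69.0 x 1.1 y -8.0 V 0.13 U -0.49 Z 0.61
68.2 x 1.1 y -8.0 V 0.06 U -0.63 Z 0.13
67.4 x 1.1 y -8.0 V -0.26 U -0.29 Z 0.41
66.6 x 1.1 y -8.0 V 0.10 U -0.41 Z 0.29
65.8 x 1.1 y -8.0 V -0.31 U -0.35 Z 0.74
30.23 1.1 -8.0 65.80000000000004
```

Run:
```python
from h import *
T=lambda:round(robot.sense()["time_s"],2)
F0=np.array([0,0,-1.9]);x,y,z=1.1,-8.,65.8
while z>38.5:
    z-=3 if z>48 else (1 if z>44 else .5)
    robot.line_to(at(y,x,z),vel=30 if z>45 else 12);d=f(4)-F0
    print(round(z,1),"V %.2f U %.2f Z %.2f"%(d@V,d@U,d[2]))
    if d[2]>1.7 and z<44: break
    if d[2]>5: raise SystemExit("stuck")
print(T(),robot.sense()["width"])
```

```text
62.8 V -0.43 U 0.49 Z 0.30
59.8 V -0.31 U 0.22 Z 0.68
56.8 V -0.24 U 0.58 Z 0.81
53.8 V -0.07 U 0.30 Z 0.89
50.8 V -0.16 U -0.41 Z 0.51
47.8 V -0.36 U 0.37 Z 0.71
46.8 V -0.01 U 0.16 Z -0.03
45.8 V -0.23 U -0.14 Z 0.44
44.8 V 0.10 U -0.51 Z 0.45
43.8 V 0.29 U 0.09 Z 0.67
43.3 V -0.18 U -0.25 Z 0.49
42.8 V -0.45 U -0.02 Z 0.44
42.3 V 0.02 U 0.10 Z 0.36
41.8 V -0.66 U 0.29 Z 1.93
34.66 21.93740522059878
```

Contact came at tip height 41.8 (42 expected). Next I release, retreat and look.

Run:
```python
from h import *
T=lambda:round(robot.sense()["time_s"],2)
robot.command_gripper(60);print(T(),f())
robot.line_to(at(-8,1.1,42+120),vel=120)
robot.goto(np.array([520.,60,260]),Q);robot.dwell(.2);print(T(),f())
t=robot.capture("top")[...,::-1];s=robot.capture("scene")[...,::-1]
cv2.imwrite("pics/end.png",np.hstack([cv2.resize(t[160:260,320:440],(480,400)),cv2.resize(s[120:240,280:400],(320,400))]))
cv2.imwrite("pics/end_full.png",t)
p=[proj("top",C+U*-8+V*1.1+[0,0,130]),proj("scene",C+U*-8+V*1.1+[0,0,130])];print(p)
```

```text
35.11 [-0.03883815  0.2682805   0.15512127]
37.76 [ 0.16240625 -0.00116561 -0.00976617]
[array([387.79536925, 200.19987803]), array([373.62876646, 153.83316566])]
```

View pics/end.png

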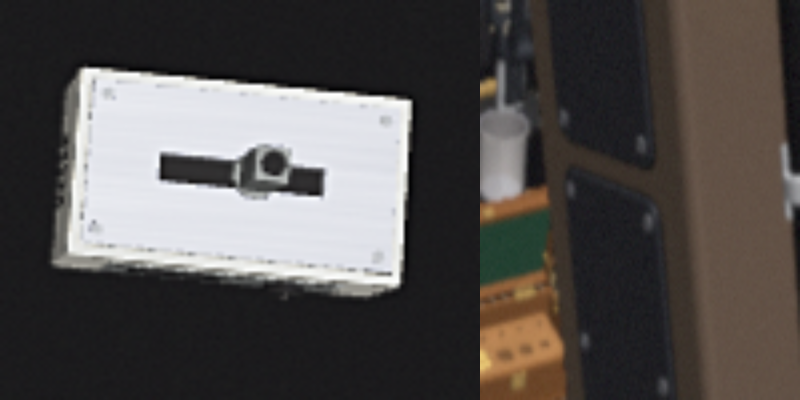

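View pics/end_full.png

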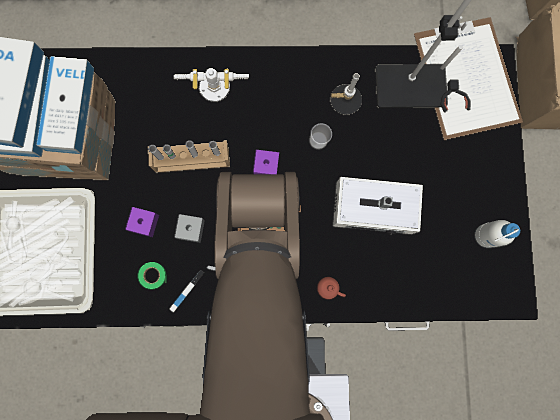

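The probe stands in the slot with its handle top at top (388,201), within a pixel of the predicted seated position (387.8,200.2). The beaker at (320,135) and the bulb at (329,288) have not moved, and the gripper is clear.

```bash
python3 -c "
from cell import robot
print(robot.close_job())"
```

```text
the job is handed in; nothing more can be done
None
```

The probe is seated in the hidden port with its collar down on the lid and released, slid there under about 3 N of pressure, and the job is handed in at about 38 s; the beaker and bulb had not moved, but the arm hid the vials in the last picture, so I couldn't recheck those.

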